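# Lower the propped lid of a sample case

## Robot

A 6-joint arm with a two-finger parallel gripper is mounted at the origin on the work surface. World frame = base frame: x ahead of the robot, y to its left, z up, the work surface at z = 0. Lengths are in mm, angles in rad, forces in N, time in s.
With the tool pointing down it reaches from about 325 to 900 mm from the base axis. Payload 6.1 kg.
Tool frame: the origin (TCP) lies midway between the tips of the shut fingers; the grasp point (between the pads) lies 19 mm behind it (bot.hold_point_z is the distance from the TCP to the grasp point, in mm); y points along the fingers, z is the direction in which the jaws open and shut, and the axes are right-handed (so a half turn about y gives the same grasp; the last joint's range is limited). The gripper opens to 85 mm and grips with 20 to 120 N. Pads are 22 mm wide; open, the fingers measure 114 mm over their backs; the gripper's body (76 mm by 85 mm) begins 54 mm behind the grasp point. The pads swing forward as they close: fully open they stand 13 mm farther back than shut.
Start: joints at [-1.473, 0.22, 1.526, -0, 1.395, -0.126], TCP at [138.704, -609.407, 231.3] pointing down, gripper open.
Joint ranges: [-2.98, 2.98], [-0.91, 2.08], [0.09, 2.57], [-1.24, 4.39], [0.2, 2.65], [-2.68, 2.68]. Speed limits (rad/s): [2.57, 2.57, 3.01, 3.14, 3.14, 3.14].

## Interface

Orientations are given as a unit quaternion [x, y, z, w].
In Python, from workcell import bot gives the robot as it stands.
- The arm moves only by the shell command python3 -m inch 'ROWS'. ROWS is a JSON object of lists of equal length, an entry for each row: "dp": the shift along the tool's x, y, z in m, a list of three; "rotation": the turn, a rotation vector about the tool's x, y, z in degrees, a list of three; "fingers": the opening, from -1 (shut) to 1 (fully open), so that 0 is half open. A call has 1 to 20 rows; each row shifts and turns the commanded pose from where the row before left it, along the tool's axes as they then stand; what a row does not reach is not made up. A row lasts 1/10 s, in which the tool goes at most 50 mm and 8.59 degrees, less where a joint would pass 70% of its speed; a pose out of reach is approached as far as the arm can. A call with a gripper value outside its range is refused whole. The fingers move at their own pace and stop on an object; the grip force is fixed at half the most. Time passes only in rows, so rows that do not move let the fingers close. It gives the time, the measured TCP pose, the force and the opening at its end, in the units of the state.
- bot.sense(): the state, without advancing time (a new reading comes with each control period).
- bot.get_image(name): name is "scene" or "top"; returns a dict with "img" (400x640x3 uint8, red, green, blue), "camera_matrix" (3x3 intrinsics, pixels), "rvec" (rotation vector, rad) and "tvec" (3), from world to camera coordinates, as OpenCV has them. Camera axes: x right, y down, z forward; pixel columns grow to the right and rows downward; lengths in mm; the calibration is good to about 2 mm. A picture is of the moment at which its call begins. There is no depth.
- bot.hand_in(): hands the job in, once; it reports no verdict.
Trained networks look in a picture, given as the dict that the camera call returned (one of the last four; its "shot" number tells which), for a name from the list of things; names that differ only in an ending like _2 or _b are one class to them, and where a whole thing is asked for, a point or a joint stands for the part that bears it (a point fixed in the world has none). Each returns a list of dicts, best first, with "confidence" (0 to 1); they miss things now and then, are a little off and sometimes report something else, mostly with a low value. They report only what shows in the picture. A call takes as long as a camera call.
- bot.spot_in(picture, thing): "location" ([column, row] in pixels, amid what is visible of it).
The state is a dict: "t": time; "joints": joint angles; "joint_vel": joint speeds; "effort": joint torques, N m; "eef_pos": TCP position; "tool_rot": TCP orientation; "ft_force": force on the tool from outside, world axes, zero at the start; "moment": the same for the moment, N m; "opening": finger opening in mm.
Only numpy, scipy, OpenCV 4.12 (cv2) and the standard library are available. Lean on these libraries where they do the work, as an engineer would, in place of code of your own. Each camera call takes 0.05 s, during which the arm holds its last target.

## Task

The clear lid of the sample case stands propped open over the jars. Push the prop out to the side so that the lid comes free, catch the lid from below on the outside of your fingers while it is still well open, and lower it gently until it is fully shut, without letting it slam. Nothing is to be gripped: do not pinch the lid or the prop, do not lift the lid higher than it stands, and leave the jars and everything else on the bench where they are.

Things in the scene. Friction and masses are not known exactly. Their poses are not given: they have to be found in the camera images.
- case: White open-topped sample case fixed to the bench, 170 (its x, depth) x 240 (its y, width) x 90 mm tall, walls 6 mm. Origin: centre of its underside, on the bench; its +x points to the hinge side, roughly to the robot's right (world -y), so that the lid's free edge looks to the robot's left; its +y points to the side with the prop, roughly away from the robot (world +x); z up. On the prop side the bench is bare for 0.27 m from its centre.
- lid (a joint): Angle of the case's clear lid (grey rim) in rad: 0 = shut, growing as it opens; it starts propped open at about 0.70. The lid is a flat 6 mm plate, 200 mm from hinge to free edge and 260 mm wide, 0.25 to 0.45 kg, on a loose hinge along the case's +x top edge: with nothing under it, it falls shut at once. Shut, it lies on the rim, and its free edge overhangs the case's -x wall by 30 mm and its sides by 10 mm.
- lid_edge (a point): Middle of the free edge of the lid, on its underside; x along the lid to the hinge, y along the edge, z out of the lid's upper face. The rest of the underside lies in this plane.
- lid_hinge (a point): Middle of the lid's hinge line, in the plane of its underside, 90.5 mm above the bench and 85 mm from the case's centre along the case's +x.
- prop (a joint): Angle of the prop in rad: 0 = standing up under the lid, against its stop; it swings freely outwards, to the case's +y side, about an axis along the case's x. Once its tip is out from under the lid it drops outwards by its own weight to its stop at 1.75, a little below level. A sideways push of 2 to 3 N frees it.
- prop_tip (a point): Centre of the round tip of the steel prop, a rod 10 mm in diameter and 130 mm long. At the start the tip bears on the lid's underside 13 mm in from the lid's prop-side edge and about 23 mm back from its free edge.
- prop_pivot (a point): Pivot of the prop, outside the case's +y wall, 70 mm above the bench: in the case's frame (-53, 128, 70) mm.
- vial0_mid (a point): Centre of a small loose amber sample jar, 36 mm across, 58 mm tall, standing in the case, below its rim; to be left alone.
- vial1_mid (a point): Centre of a small loose amber sample jar, 36 mm across, 58 mm tall, standing in the case, below its rim; to be left alone.
- vial2_mid (a point): Centre of a small loose amber sample jar, 36 mm across, 58 mm tall, standing in the case, below its rim; to be left alone.
- tub: Bystander: loose white screw-top tub 84 mm across, 85 mm tall; origin at the centre of its underside; to be left alone.
- flask: Bystander: loose conical glass flask, 76 mm across the foot, 118 mm tall; origin at the centre of its underside; to be left alone.
- beaker: Bystander: loose open glass beaker 60 mm across, 75 mm tall; origin at the centre of its underside; to be left alone.
- petri: Bystander: loose round clear dish 90 mm across, 30 mm tall; origin at the centre of its underside; to be left alone.
- wash: Bystander: loose white wash bottle 64 mm across, 185 mm tall with its spout; origin at the centre of its underside; to be left alone.

How it is judged:
By the outcome, as a careful person would: the job done as asked, in the order asked, and still so for the second after the job is handed in, with the robot touching nothing.
It also fails if it takes over 48 s, if anything falls off the work surface, if the arm or the gripper's body presses on something with over 40 N, if the wrist force passes 120 N, or if a joint passes its speed limit or range.

## Working session

There is one attempt and no reset: what is moved stays moved. The work goes in short steps, Python scripts to look and compute and a shell command to move; the robot and the scene stay as the last step left them, time stands still between calls to the robot, and variables do not carry over. Pictures are saved under pics/ and viewed, and the job is handed in when it is done.

```bash
ls; mkdir -p pics; python3 - <<'E'
from workcell import bot
import cv2
s=bot.sense(); print(s)
for n in ("scene","top"):
    p=bot.get_image(n); cv2.imwrite(f"pics/{n}0.png",p["img"][:,:,::-1])
    print(n,p["camera_matrix"],p["rvec"],p["tvec"],p.get("shot"))
    for t in ["case","lid","lid_edge","lid_hinge","prop","prop_tip","prop_pivot","vial0_mid","tub","flask","beaker","petri","wash"]:
        try: print(t,[(d["location"],round(d["confidence"],2)) for d in bot.spot_in(p,t)][:4])
        except Exception as e: print(t,e)
E
```

```text
pics
{'t': 0.0, 'joints': array([-1.47303993e+00,  2.21224993e-01,  1.52764311e+00,  4.53978489e-06,
        1.39468979e+00, -1.26086540e-01]), 'joint_vel': array([-0.0003917 , -0.00020038,  0.00063407, -0.00163614, -0.00049482,
        0.00052238]), 'effort': array([ 2.98894008e-05, -4.96902931e+01, -3.89395773e+01, -1.69659666e-04,
        1.08877823e-02,  3.04781331e-06]), 'eef_pos': array([ 138.68176635, -608.78775889,  230.18300671]), 'tool_rot': array([-0.07896357,  0.70337706, -0.70198761,  0.07898641]), 'ft_force': array([0.30227655, 0.85769195, 0.45120665]), 'moment': array([ 0.02112679, -0.05039952, -0.009077  ]), 'opening': 85.96948143652575}
scene [[493.81247188   0.         319.02797219]
 [  0.         493.81247188 205.42326872]
 [  0.           0.           1.        ]] [ 0.49897256  2.72497175 -1.13536376] [ 518.82303715  -25.49540208 1189.31257075] 1
case [([317.9, 209.3], 0.76), ([285.5, 225.8], 0.56), ([229.3, 181.1], 0.27)]
lid [([305.5, 169.0], 0.94)]
lid_edge [([311.7, 170.4], 0.78), ([230.0, 181.5], 0.42)]
lid_hinge [([312.9, 169.7], 0.58), ([343.4, 202.0], 0.42
[... 343 characters left out ...]
9], 0.46)]
wash [([229.6, 180.5], 0.73), ([316.9, 207.9], 0.66)]
top [[511.79213084   0.         311.71016132]
 [  0.         511.79213084 203.79178912]
 [  0.           0.           1.        ]] [ 2.15442088 -2.14610606  0.21304203] [ -58.12336603  544.40297982 1289.89226652] 2
case [([326.3, 201.9], 0.68), ([396.0, 228.5], 0.28)]
lid [([332.4, 199.8], 0.96)]
lid_edge [([328.7, 201.1], 0.87)]
lid_hinge [([332.6, 199.5], 0.56)]
prop [([391.9, 187.6], 0.3)]
prop_tip []
prop_pivot []
vial0_mid []
tub [([396.4, 229.0], 0.76)]
flask [([390.1, 188.6], 0.89)]
beaker [([256.1, 262.4], 0.88), ([374.4, 150.4], 0.18)]
petri [([218.3, 211.5], 0.57), ([332.9, 200.2], 0.24)]
wash [([376.5, 150.1], 0.66)]
```

View pics/scene0.png

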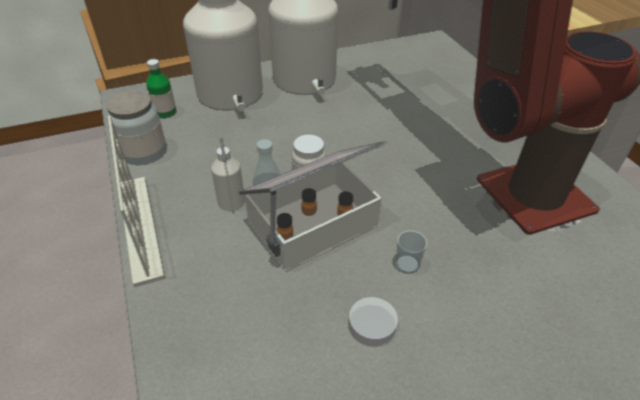

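View pics/top0.png

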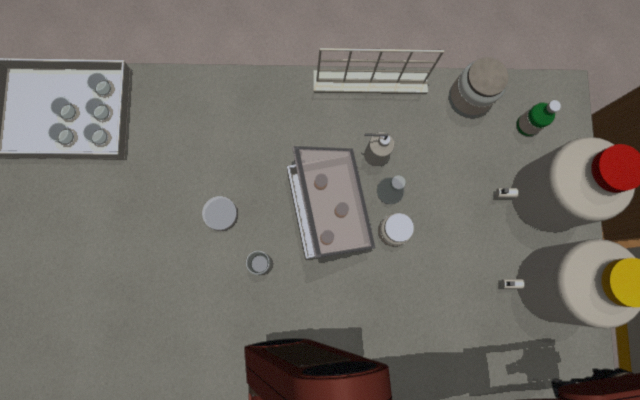

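```bash
python3 - <<'E'
import cv2
s=cv2.imread("pics/scene0.png"); t=cv2.imread("pics/top0.png")
cv2.imwrite("pics/sc.png",cv2.resize(s[110:290,200:440],None,fx=3.3,fy=3.3,interpolation=cv2.INTER_CUBIC)[:600])
cv2.imwrite("pics/tc.png",cv2.resize(t[130:290,230:430],None,fx=3.7,fy=3.7,interpolation=cv2.INTER_CUBIC)[:600])
E
```

```text
(no output)
```

View pics/sc.png

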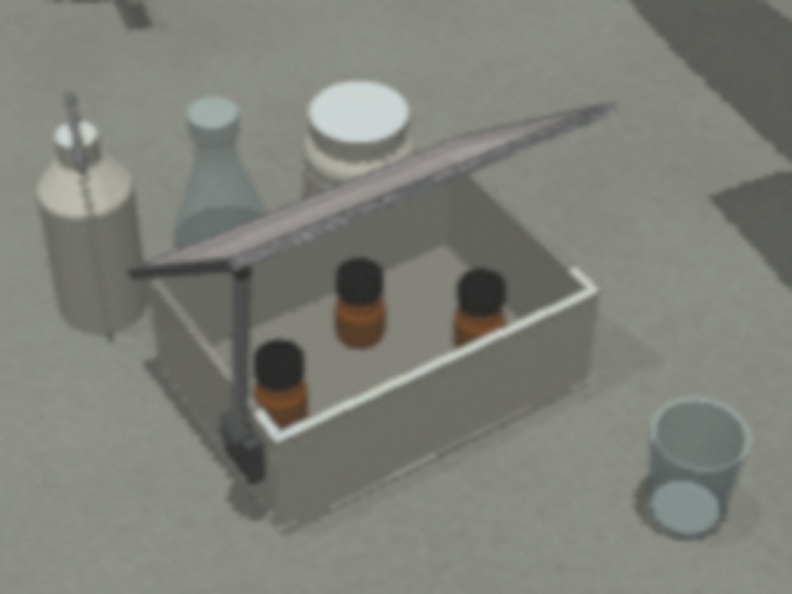

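View pics/tc.png

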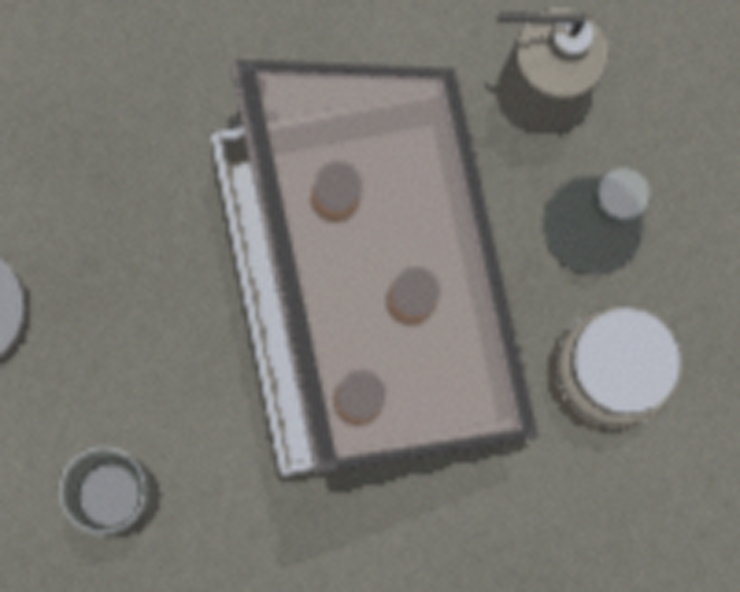

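```bash
cat > h.py <<'E'
import numpy as np, cv2
CAM={'scene':(np.array([[493.81247188,0,319.02797219],[0,493.81247188,205.42326872],[0,0,1]]),np.array([0.49897256,2.72497175,-1.13536376]),np.array([518.82303715,-25.49540208,1189.31257075])),
'top':(np.array([[511.79213084,0,311.71016132],[0,511.79213084,203.79178912],[0,0,1]]),np.array([2.15442088,-2.14610606,0.21304203]),np.array([-58.12336603,544.40297982,1289.89226652]))}
def proj(c,P):
    K,r,t=CAM[c]; return cv2.projectPoints(np.asarray(P,float).reshape(-1,3),r,t,K,None)[0].reshape(-1,2)
def onz(c,px,z):
    K,r,t=CAM[c]; R=cv2.Rodrigues(r)[0]; d=R.T@np.linalg.inv(K)@np.array([px[0],px[1],1]); o=-R.T@t
    return o+d*(z-o[2])/d[2]
def lidpt(th,u,y,up=0): # u from hinge
    return [85-u*np.cos(th)+up*np.sin(th),y,90.5+u*np.sin(th)+up*np.cos(th)]
def c2w(p,P):
    c,s=np.cos(p[2]),np.sin(p[2]); P=np.asarray(P,float).reshape(-1,3)
    return np.c_[p[0]+c*P[:,0]-s*P[:,1],p[1]+s*P[:,0]+c*P[:,1],P[:,2]]
E
python3 - <<'E'
from h import *
from scipy.optimize import least_squares
sc=lambda a,b:(200+a/3.3,110+b/3.3); tc=lambda a,b:(230+a/3.7,130+b/3.7)
def pts(th):
    return [('top',[-85,120,90],tc(213,133)),('top',[-85,-120,90],tc(283,475)),
    ('top',lidpt(th,200,130,6),tc(240,62)),('top',lidpt(th,200,-130,3),tc(322,468)),
    ('top',lidpt(th,0,130,3),tc(453,70)),('top',lidpt(th,0,-130,3),tc(535,435)),
    ('scene',[-85,120,90],sc(278,437)),('scene',[-85,-120,90],sc(597,290)),('scene',[-85,120,0],sc(285,530)),
    ('scene',lidpt(th,200,130,2),sc(238,268)),('scene',lidpt(th,200,-130,3),sc(612,105)),('scene',lidpt(th,0,130,2),sc(132,272))]
def res(p):
    return np.concatenate([proj(c,c2w(p,P))[0]-px for c,P,px in pts(p[3])])
x0=[*onz('top',(330,200),90)[:2],1.3-np.pi,.7]
print(x0)
r=least_squares(res,x0,loss='soft_l1');print(r.x);print(r.fun.reshape(-1,2).round(1))
p=r.x
r2=least_squares(lambda q:res(q),[p[0],p[1],p[2]+0,.7]);print(r2.x)
for n,P in dict(tip=[-53-10*0,117,200],pivot=[-53,128,70],edge=lidpt(p[3],200,0),edgeP=lidpt(p[3],200,130),edgeN=lidpt(p[3],200,-130)).items(): print(n,c2w(p,P).round(0))
for n,t,s,z in [('tub',(398,228),(308,147),85),('flask',(398,183),(264,147),118),('beaker',(258,262),(411,240),75),('petri',(219,212),(373,313),30),('wash',(384,140),(223,152),160)]:
    print(n,onz('top',t,z).round(0),onz('scene',s,z).round(0))
E
```

```text
[np.float64(547.3138373475745), np.float64(-100.83423517373781), -1.841592653589793, 0.7]
[ 534.15884258 -100.14629588   -1.35848967    0.68775183]
[[-0.4  0.4]
 [ 0.2  0.5]
 [-1.2  0.3]
 [-0.4  1.8]
 [-0.5  0.3]
 [ 0.5  0.8]
 [-0.9  0.1]
 [ 0.1 -1.5]
 [-1.2  0.6]
 [-1.6 -0.6]
 [ 0.4 -0.1]
 [-1.3  0.2]]
[534.0262739  -99.94386009  -1.35838308   0.68885091]
tip [[637. -24. 200.]]
pivot [[648. -21.  70.]]
edge [[520. -32. 217.]]
edgeP [[647.  -5. 217.]]
edgeN [[392. -60. 217.]]
tub [ 478. -273.   85.] [ 484. -262.   85.]
flask [ 587. -269.  118.] [ 592. -257.  118.]
beaker [392.  79.  75.] [390.  79.  75.]
petri [524. 186.  30.] [518. 180.  30.]
wash [ 685. -229.  160.] [ 691. -217.  160.]
```

```bash
python3 - <<'E'
from scipy.spatial.transform import Rotation as R
print(R.from_quat([-0.07896357,0.70337706,-0.70198761,0.07898641]).as_matrix().round(3))
E
python3 -m inch '{"dp":[[0,-0.02,0],[0,-0.04,0],[0,-0.04,0]],"rotation":[[0,0,0],[0,0,0],[0,0,0]],"fingers":[-1,-1,-1]}'
python3 -c "
from workcell import bot;s=bot.sense();print(s)"
```

```text
[[-0.975 -0.     0.222]
 [-0.222  0.002 -0.975]
 [-0.    -1.    -0.002]]
t: 1.7
eef_pos: [138.7, -608.7, 331.4]
tool_rot: [-0.079, 0.704, -0.702, 0.079]
ft_force: [0.8, -1.1, -0.6]
opening: 43.7
{'t': 1.7, 'joints': array([-1.47309212e+00,  1.76748272e-01,  1.39153892e+00,  3.79045907e-05,
        1.57579834e+00, -1.26126830e-01]), 'joint_vel': array([ 2.91938373e-05, -1.33993959e-01, -6.21346502e-01, -1.02173469e-03,
        7.16415729e-01,  1.28304426e-03]), 'effort': array([ 1.87332784e-01, -4.73872340e+01, -3.64682615e+01, -1.06476877e-03,
       -7.21657723e-01,  1.09924025e-05]), 'eef_pos': array([ 138.65643386, -608.7462747 ,  331.36298974]), 'tool_rot': array([-0.07894519,  0.70356365, -0.70180148,  0.07899704]), 'ft_force': array([ 0.7888576 , -1.10171153, -0.60201484]), 'moment': array([-0.0538822 , -0.03158147, -0.00376486]), 'opening': 43.73020181819811}
```

```bash

python3 -m inch '{"dp":[[-0.028,0,-0.0274],[-0.028,0,-0.0274],[-0.028,0,-0.0274],[-0.028,0,-0.0274],[-0.028,0,-0.0274],[-0.028,0,-0.0274],[-0.028,0,-0.0274],[-0.028,0,-0.0274],[-0.028,0,-0.0274],[-0.028,0,-0.0274],[-0.028,0,-0.0274],[-0.028,0,-0.0274],[-0.028,0,-0.0274],[-0.028,0,-0.0274],[-0.028,0,-0.0274],[-0.028,0,-0.0274],[-0.028,0,-0.0274],[-0.028,0,-0.0274],[-0.028,0,-0.0274],[-0.028,0,-0.0274]],"rotation":[[0,0,0],[0,0,0],[0,0,0],[0,0,0],[0,0,0],[0,0,0],[0,0,0],[0,0,0],[0,0,0],[0,0,0],[0,0,0],[0,0,0],[0,0,0],[0,0,0],[0,0,0],[0,0,0],[0,0,0],[0,0,0],[0,0,0],[0,0,0]],"fingers":[-1,-1,-1,-1,-1,-1,-1,-1,-1,-1,-1,-1,-1,-1,-1,-1,-1,-1,-1,-1]}'
python3 -c "
from workcell import bot;s=bot.sense();print(s['joints'].round(3),s['ft_force'])"
```

```text
t: 3.7
eef_pos: [563.8, 50.8, 331.5]
tool_rot: [0.079, -0.703, 0.703, -0.079]
ft_force: [0.6, -0.0, 0.3]
opening: -0.3
[-0.049  0.032  1.547 -0.     1.562  1.297] [ 0.64770374 -0.04918046  0.34281421]
```

```bash

python3 -m inch '{"dp":[[0,0,0],[0,0,0],[0,0,0],[0,0,0],[0,0,0],[0,0,0],[0,0,0],[0,0,0],[0,0,0],[0,0,0],[0,0,0],[0,0,0],[0,0,0],[0,0,0]],"rotation":[[0,-8.13,0],[0,-8.13,0],[0,-8.13,0],[0,-8.13,0],[0,-8.13,0],[0,-8.13,0],[0,-8.13,0],[0,-8.13,0],[0,-8.13,0],[0,-8.13,0],[0,-8.13,0],[0,0,-7.86],[0,0,-7.86],[0,0,-7.86]],"fingers":[-1,-1,-1,-1,-1,-1,-1,-1,-1,-1,-1,-1,-1,-1]}'
python3 -c "
from workcell import bot;s=bot.sense();print(s['joints'].round(3),s['ft_force'])
from scipy.spatial.transform import Rotation as R
print(R.from_quat(s['tool_rot']).as_matrix().round(3))"
```

```text
t: 5.1
eef_pos: [563.7, 48.8, 332.8]
tool_rot: [0.629, -0.32, 0.549, -0.447]
ft_force: [-0.7, -0.0, -0.6]
opening: 0.1
[ 1.870e-01  3.600e-02  1.594e+00 -4.180e-01  1.503e+00  1.000e-03] [-0.67036055 -0.01221364 -0.58278624]
[[ 0.192  0.089  0.977]
 [-0.894 -0.395  0.212]
 [ 0.405 -0.914  0.003]]
```

```bash

python3 -m inch '{"dp":[[0,0,0],[0,0,0],[0,0,0],[0,0,0],[0,0,0]],"rotation":[[0,0,-7.86],[0,0,-7.86],[0,0,-7.86],[0,0,-7.86],[0,0,0]],"fingers":[-1,-1,-1,-1,-1]}'
cat > st.py <<'E'
from workcell import bot
from h import *
from scipy.spatial.transform import Rotation as R
p=[534.1,-100.1,-1.3585]
s=bot.sense();M=R.from_quat(s['tool_rot']).as_matrix()
c,sn=np.cos(p[2]),np.sin(p[2]);C=np.array([[c,-sn,0],[sn,c,0],[0,0,1]])
e=s['eef_pos'];tc=C.T@(e-[p[0],p[1],0])
Mc=C.T@M
print('t',s['t'],'q',s['joints'].round(3),'F(case)',(C.T@s['ft_force']).round(2),'TCP case',tc.round(1));print(Mc.round(3))
E
python3 st.py
python3 - <<'E'
from workcell import bot
import cv2
for n in ("scene","top"):
    p=bot.get_image(n); cv2.imwrite(f"pics/{n}1.png",p["img"][:,:,::-1])
a=cv2.imread("pics/scene1.png")[60:310,180:500];cv2.imwrite("pics/sc1.png",cv2.resize(a,None,fx=2.4,fy=2.4,interpolation=cv2.INTER_CUBIC))
E
```

```text
t: 5.6
eef_pos: [561.6, 50.9, 327.0]
tool_rot: [0.696, -0.138, 0.645, -0.283]
ft_force: [-0.4, -0.8, -1.4]
opening: 0.0
t 5.6 q [ 0.432  0.19   1.653 -0.929  1.59   0.338] F(case) [ 0.71 -0.57 -1.41] TCP case [-141.8   58.7  327. ]
[[ 0.571  0.821 -0.005]
 [ 0.009 -0.     1.   ]
 [ 0.821 -0.571 -0.008]]
```

View pics/sc1.png

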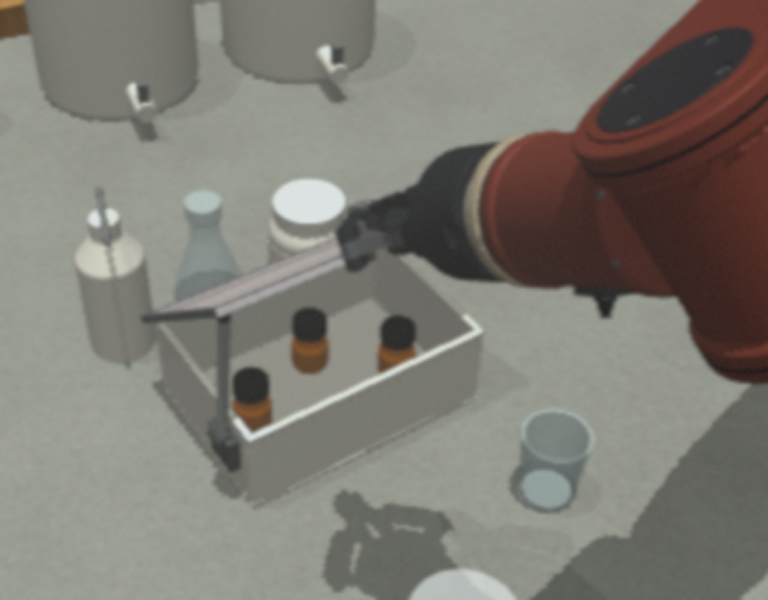

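View pics/top1.png

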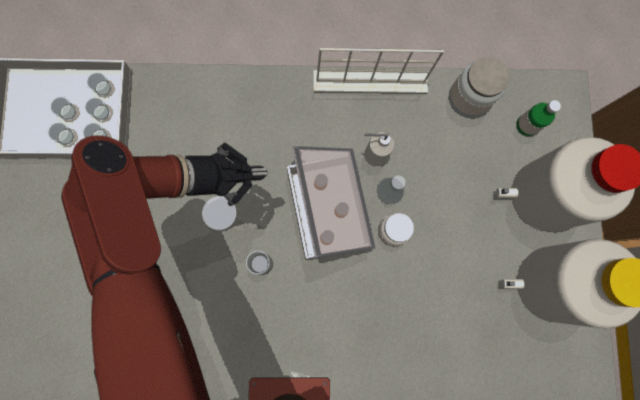

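```bash

python3 -m inch '{"dp":[[-0.0166,0.0203,0.0041],[-0.0166,0.0203,0.0041],[-0.0166,0.0203,0.0041],[-0.0166,0.0203,0.0041],[0,0,0]],"rotation":[[0,0,0],[0,0,0],[0,0,0],[0,0,0],[0,0,0]],"fingers":[-1,-1,-1,-1,-1]}'
python3 st.py
```

```text
t: 6.2
eef_pos: [584.5, 22.8, 228.2]
tool_rot: [0.694, -0.142, 0.647, -0.283]
ft_force: [-0.3, -0.8, -0.9]
opening: -0.3
t 6.2 q [ 0.371  0.309  1.706 -0.95   1.443  0.451] F(case) [ 0.75 -0.47 -0.92] TCP case [-109.6   75.1  228.2]
[[ 0.575  0.818  0.002]
 [ 0.002 -0.004  1.   ]
 [ 0.818 -0.575 -0.003]]
```

```bash

python3 -m inch '{"dp":[[-0.001,0.012,0],[-0.001,0.015,0],[-0.001,0.015,0],[0,0.008,0],[0,0,0]],"rotation":[[0,0,0],[0,0,0],[0,0,0],[0,0,0],[0,0,0]],"fingers":[-1,-1,-1,-1,-1]}'
python3 st.py
cat > pic.py <<'E'
import sys,cv2
from workcell import bot
k=sys.argv[1]
a=bot.get_image("scene")["img"][:,:,::-1]
a=a[110:290,210:420]
cv2.imwrite(f"pics/s{k}.png",cv2.resize(a,None,fx=3.3,fy=3.3,interpolation=cv2.INTER_CUBIC))
E
python3 pic.py 2
```

```text
t: 6.7
eef_pos: [593.0, -14.8, 198.5]
tool_rot: [0.694, -0.14, 0.648, -0.283]
ft_force: [0.1, 0.6, 0.6]
opening: -0.2
t 6.7 q [ 0.308  0.329  1.747 -0.986  1.361  0.47 ] F(case) [-0.58  0.21  0.57] TCP case [-71.   75.6 198.5]
[[ 0.573  0.819 -0.   ]
 [ 0.001 -0.001  1.   ]
 [ 0.819 -0.573 -0.001]]
```

View pics/s2.png

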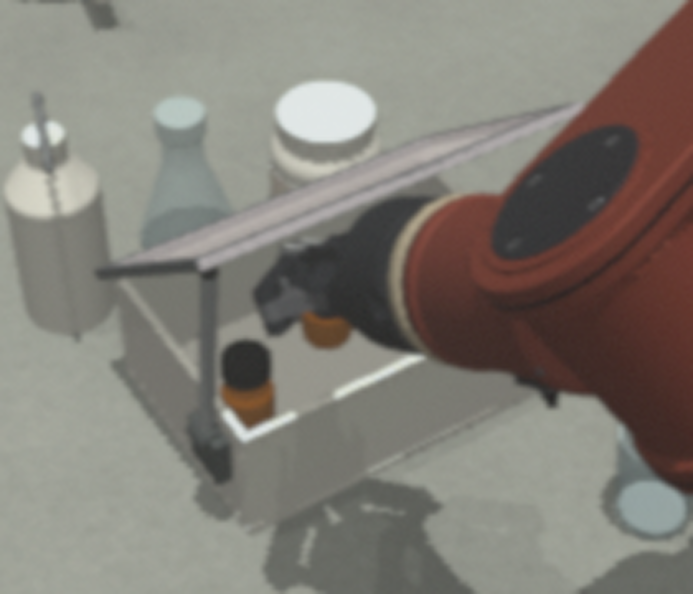

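```bash

python3 -m inch '{"dp":[[-0.0003,0.013,0],[-0.0003,0.013,0],[-0.0003,0.0135,0],[0,0,0.01],[0,0,0.006],[0,0,0]],"rotation":[[0,0,0],[0,0,0],[0,0,0],[0,0,0],[0,0,0],[0,0,0]],"fingers":[-1,-1,-1,-1,-1,-1]}'
python3 st.py
python3 pic.py 3
```

```text
t: 7.35
eef_pos: [617.3, -41.0, 176.4]
tool_rot: [0.693, -0.139, 0.648, -0.283]
ft_force: [0.2, -0.1, 0.2]
opening: -0.0
t 7.35 q [ 0.254  0.383  1.724 -1.015  1.302  0.474] F(case) [0.16 0.22 0.21] TCP case [-40.3  93.8 176.4]
[[ 0.573  0.819 -0.002]
 [-0.     0.002  1.   ]
 [ 0.819 -0.573  0.001]]
```

View pics/s3.png

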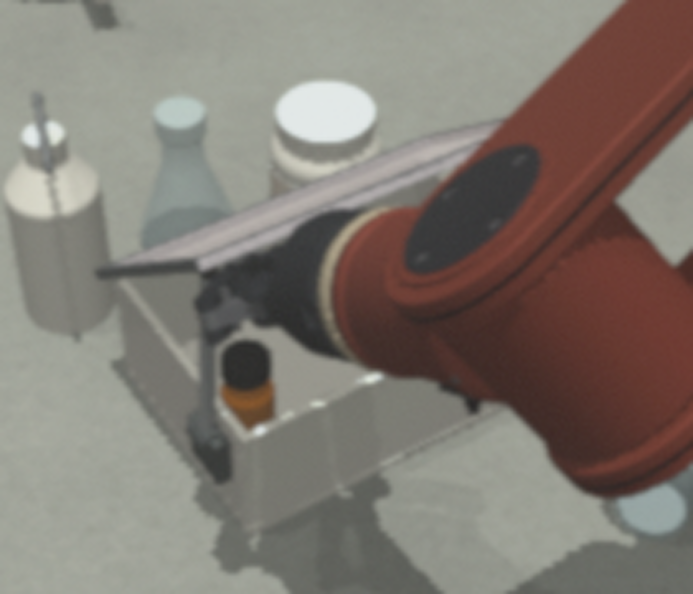

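```bash

python3 -m inch '{"dp":[[0,0,0.003],[0,0,0.003],[0,0,0.003],[0,0,0]],"rotation":[[0,0,0],[0,0,0],[0,0,0],[0,0,0]],"fingers":[-1,-1,-1,-1]}'
python3 st.py
```

```text
t: 7.8
eef_pos: [625.1, -39.1, 176.0]
tool_rot: [0.693, -0.139, 0.648, -0.283]
ft_force: [-0.2, 0.6, 0.0]
opening: 0.3
t 7.8 q [ 0.254  0.4    1.702 -1.013  1.305  0.468] F(case) [-0.67 -0.06  0.  ] TCP case [-40.5 101.8 176. ]
[[ 0.573  0.819 -0.002]
 [ 0.001  0.002  1.   ]
 [ 0.819 -0.573  0.   ]]
```

```bash

python3 -m inch '{"dp":[[0,0,0.003],[0,0,0.002],[0,0,0]],"rotation":[[0,0,0],[0,0,0],[0,0,0]],"fingers":[-1,-1,-1]}'
python3 st.py; python3 pic.py 4
```

```text
t: 8.1
eef_pos: [629.9, -38.2, 175.9]
tool_rot: [0.693, -0.139, 0.648, -0.283]
ft_force: [-0.3, -0.1, 0.8]
opening: 0.1
t 8.1 q [ 0.253  0.41   1.688 -1.012  1.307  0.464] F(case) [ 0.04 -0.27  0.75] TCP case [-40.3 106.7 175.9]
[[ 0.573  0.819 -0.002]
 [ 0.001  0.002  1.   ]
 [ 0.819 -0.573  0.   ]]
```

View pics/s4.png

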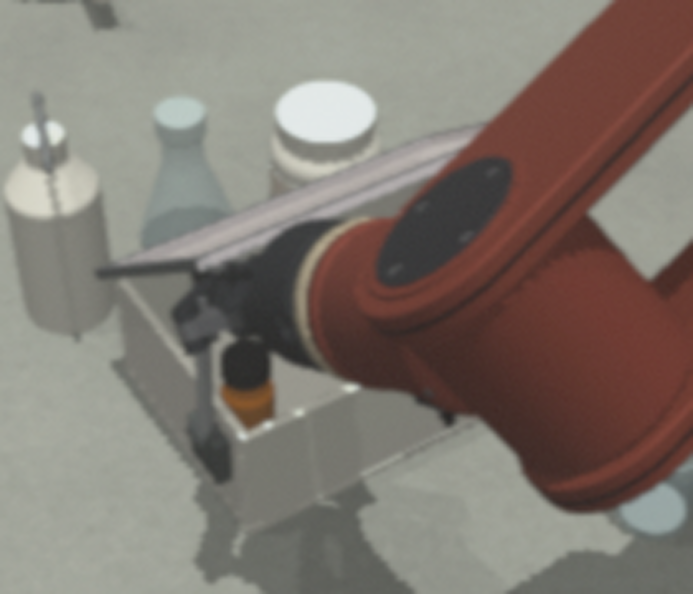

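```bash

python3 -m inch '{"dp":[[0,0,0.002],[0,0,0.001],[0,0,0]],"rotation":[[0,0,0],[0,0,0],[0,0,0]],"fingers":[-1,-1,-1]}'
python3 st.py; python3 pic.py 5
```

```text
t: 8.45
eef_pos: [632.7, -37.6, 175.9]
tool_rot: [0.693, -0.139, 0.648, -0.283]
ft_force: [0.0, 1.1, -0.4]
opening: 0.0
t 8.45 q [ 0.253  0.416  1.68  -1.012  1.308  0.463] F(case) [-1.05  0.24 -0.42] TCP case [-40.3 109.6 175.9]
[[ 0.573  0.819 -0.002]
 [ 0.001  0.001  1.   ]
 [ 0.819 -0.573  0.   ]]
```

View pics/s5.png

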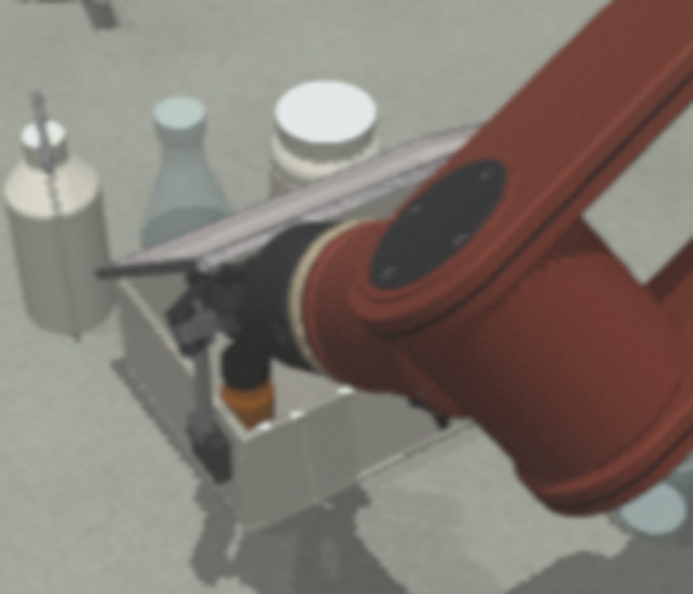

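```bash

python3 -m inch '{"dp":[[0,0,0.002],[0,0,0.001],[0,0,0]],"rotation":[[0,0,0],[0,0,0],[0,0,0]],"fingers":[-1,-1,-1]}'
python3 st.py; python3 pic.py 6
```

```text
t: 8.8
eef_pos: [635.6, -36.9, 175.9]
tool_rot: [0.693, -0.139, 0.648, -0.283]
ft_force: [0.9, 0.5, -0.4]
opening: -0.3
t 8.8 q [ 0.253  0.422  1.672 -1.012  1.309  0.46 ] F(case) [-0.34  1.03 -0.44] TCP case [-40.4 112.6 175.9]
[[ 0.573  0.819 -0.002]
 [ 0.001  0.001  1.   ]
 [ 0.819 -0.573  0.   ]]
```

View pics/s6.png

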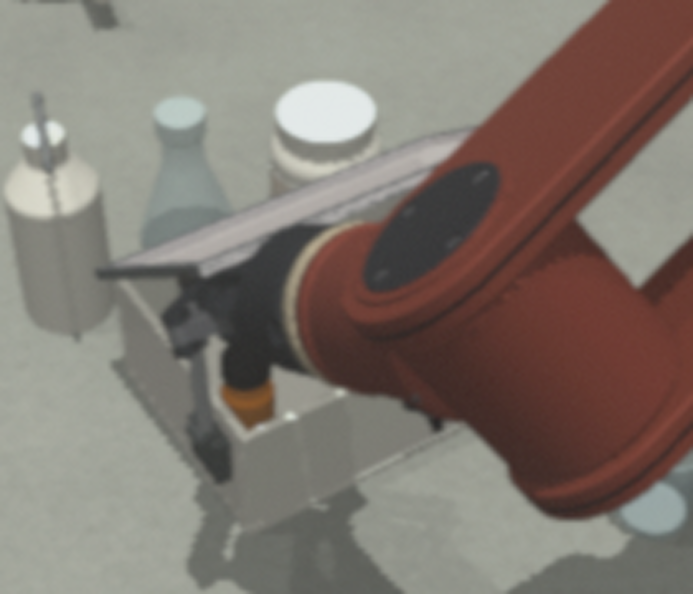

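```bash

python3 -m inch '{"dp":[[0,0,0.002],[0,0,0.001],[0,0,0]],"rotation":[[0,0,0],[0,0,0],[0,0,0]],"fingers":[-1,-1,-1]}'
python3 st.py; python3 pic.py 7
```

```text
t: 9.15
eef_pos: [638.4, -36.2, 175.5]
tool_rot: [0.693, -0.139, 0.648, -0.283]
ft_force: [0.8, 0.8, -1.1]
opening: -0.2
t 9.15 q [ 0.253  0.429  1.664 -1.011  1.31   0.458] F(case) [-0.62  0.95 -1.11] TCP case [-40.5 115.4 175.5]
[[ 0.574  0.819 -0.002]
 [ 0.001  0.001  1.   ]
 [ 0.819 -0.574 -0.   ]]
```

View pics/s7.png

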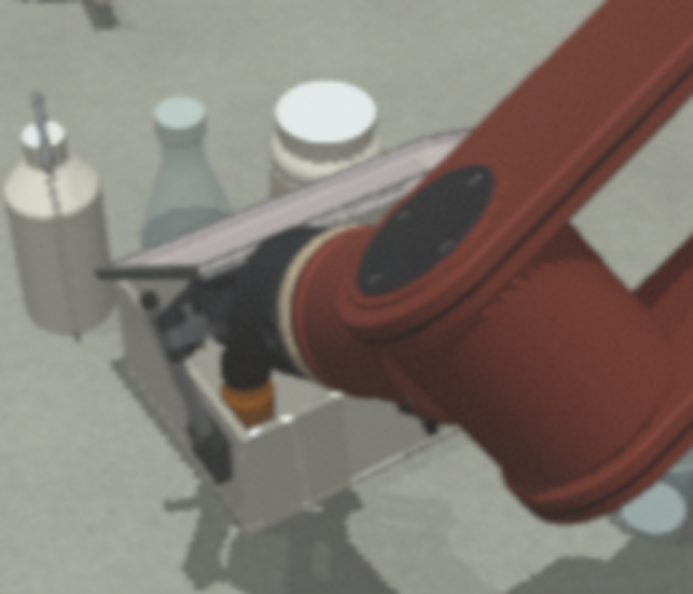

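```bash

python3 -m inch '{"dp":[[0,0,0],[0,0,0],[0,0,0],[-0.002,0,0],[-0.003,-0.0004,0],[-0.004,-0.0004,0],[-0.004,-0.0004,0],[-0.004,-0.0004,0],[-0.003,0,0],[-0.001,0,0],[0,0,0]],"rotation":[[0,0,0],[0,0,0],[0,0,0],[0,0,0],[0,0,0],[0,0,0],[0,0,0],[0,0,0],[0,0,0],[0,0,0],[0,0,0]],"fingers":[-1,-1,-1,-1,-1,-1,-1,-1,-1,-1,-1]}'
python3 st.py; python3 pic.py 8
```

```text
t: 10.3
eef_pos: [635.4, -23.1, 159.3]
tool_rot: [0.693, -0.139, 0.648, -0.283]
ft_force: [-0.7, 0.8, -0.4]
opening: 0.4
t 10.3 q [ 0.274  0.457  1.661 -1.008  1.312  0.491] F(case) [-0.92 -0.47 -0.43] TCP case [-53.9 115.3 159.3]
[[ 0.573  0.819 -0.002]
 [ 0.001  0.001  1.   ]
 [ 0.819 -0.573 -0.   ]]
```

View pics/s8.png

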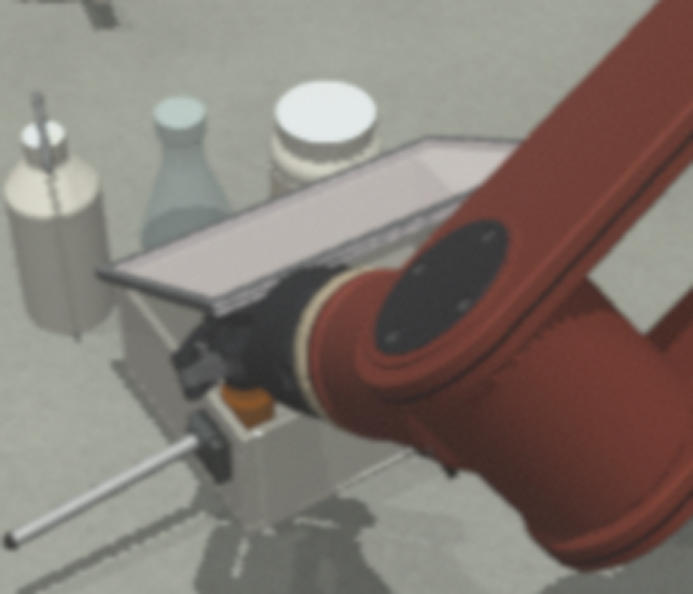

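```bash

python3 -m inch '{"dp":[[-0.002,0,0],[-0.004,-0.0005,0],[-0.005,-0.0005,0],[-0.005,-0.0005,0],[-0.005,-0.0005,0],[-0.005,-0.0005,0],[-0.005,-0.0005,0],[-0.005,-0.0005,0],[-0.005,-0.0005,0],[-0.005,-0.0005,0],[-0.005,-0.0005,0],[-0.005,-0.0005,0],[-0.004,-0.0007,0],[-0.003,-0.0007,0],[-0.001,0,0],[0,0,0]],"rotation":[[0,0,0],[0,0,0],[0,0,0],[0,0,0],[0,0,0],[0,0,0],[0,0,0],[0,0,0],[0,0,0],[0,0,0],[0,0,0],[0,0,0],[0,0,0],[0,0,0],[0,0,0],[0,0,0]],"fingers":[-1,-1,-1,-1,-1,-1,-1,-1,-1,-1,-1,-1,-1,-1,-1,-1]}'
python3 st.py; python3 pic.py 9
```

```text
t: 11.95
eef_pos: [626.5, 18.2, 111.0]
tool_rot: [0.693, -0.139, 0.648, -0.283]
ft_force: [-0.9, 0.6, -2.4]
opening: 0.3
t 11.95 q [ 0.342  0.549  1.638 -0.995  1.322  0.583] F(case) [-0.81 -0.71 -2.44] TCP case [-96.2 115.3 111. ]
[[ 0.573  0.819 -0.002]
 [ 0.001  0.001  1.   ]
 [ 0.819 -0.573 -0.   ]]
```

View pics/s9.png

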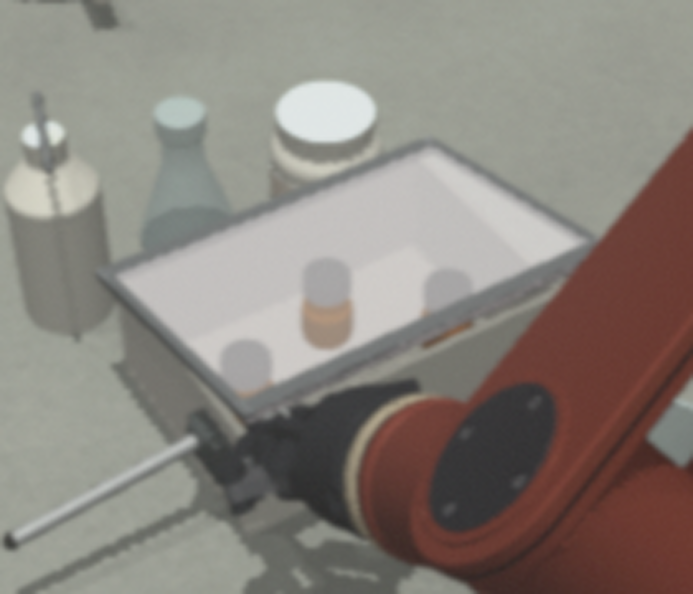

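```bash

python3 - <<'E'
from workcell import bot
import cv2
for n in ("scene","top"):
    p=bot.get_image(n); cv2.imwrite(f"pics/{n}9.png",p["img"][:,:,::-1])
E
```

```text
(no output)
```

View pics/scene9.png

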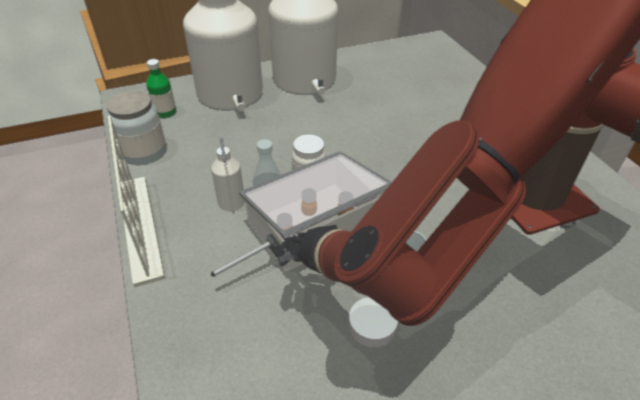

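View pics/top9.png

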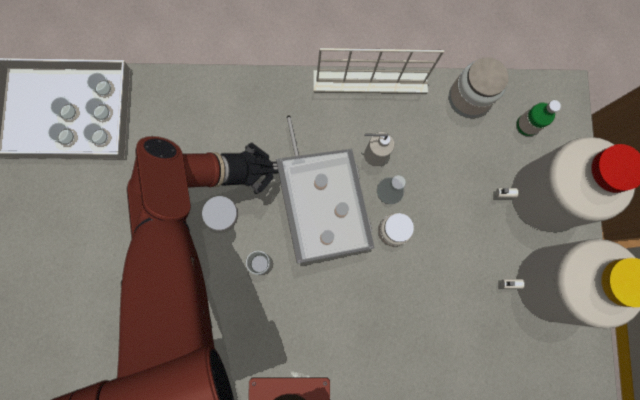

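```bash

python3 - <<'E'
from h import *
W=np.array([571,274,294]);a=np.array([.638,-.351,.684])
for t in range(-80,300,40): 
    P=W-t*a; print(t,P.round(),proj('scene',P)[0].round(),proj('top',P)[0].round())
E
```

```text
-80 [622. 246. 349.] [342. 238.] [168. 141.]
-40 [597. 260. 321.] [364. 255.] [164. 156.]
0 [571. 274. 294.] [384. 271.] [160. 171.]
40 [545. 288. 267.] [404. 286.] [156. 186.]
80 [520. 302. 239.] [422. 300.] [152. 199.]
120 [494. 316. 212.] [440. 313.] [149. 213.]
160 [469. 330. 185.] [457. 326.] [145. 225.]
200 [443. 344. 157.] [473. 339.] [142. 238.]
240 [418. 358. 130.] [488. 350.] [139. 249.]
280 [392. 372. 102.] [503. 362.] [136. 261.]
```

```bash

python3 -m inch '{"dp":[[-0.003,-0.0005,0],[-0.0045,-0.001,0],[-0.003,0.002,0],[-0.003,0.002,0],[-0.003,0.002,0],[-0.003,0.002,0],[-0.003,0.002,0],[-0.003,0.002,0],[-0.0025,0.0017,0],[-0.002,0.0014,0],[0,0,0]],"rotation":[[0,0,0],[0,0,0],[0,0,0],[0,0,0],[0,0,0],[0,0,0],[0,0,0],[0,0,0],[0,0,0],[0,0,0],[0,0,0]],"fingers":[-1,-1,-1,-1,-1,-1,-1,-1,-1,-1,-1]}'
python3 st.py; python3 pic.py 10
```

```text
t: 13.2
eef_pos: [625.2, 24.1, 78.1]
tool_rot: [0.693, -0.139, 0.648, -0.283]
ft_force: [-1.4, 4.3, -2.0]
opening: 0.0
t 13.2 q [ 0.351  0.606  1.631 -1.001  1.301  0.63 ] F(case) [-4.48 -0.43 -1.98] TCP case [-102.2  115.3   78.1]
[[ 0.574  0.819 -0.002]
 [ 0.001  0.001  1.   ]
 [ 0.819 -0.574 -0.   ]]
```

View pics/s10.png

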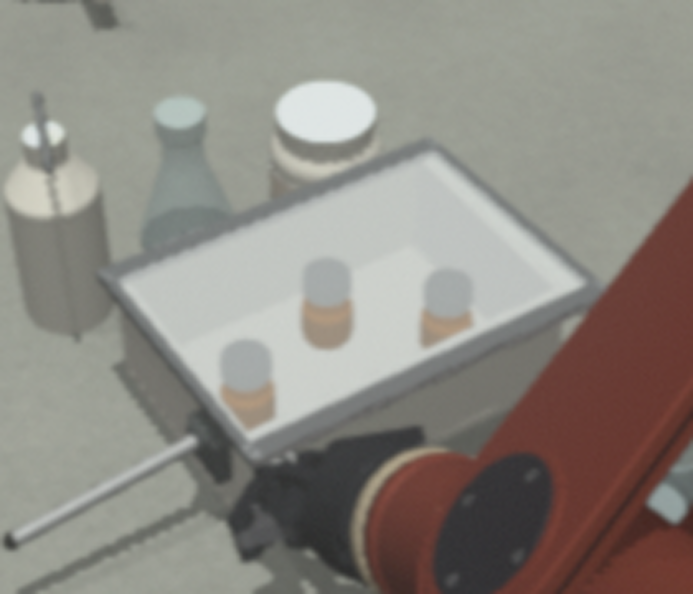

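```bash

python3 -m inch '{"dp":[[-0.0012,0.0008,0],[-0.0016,0.0011,0],[-0.0016,0.0011,0],[-0.0016,0.0011,0],[-0.0016,0.0011,0],[0,0,0]],"rotation":[[0,0,0],[0,0,0],[0,0,0],[0,0,0],[0,0,0],[0,0,0]],"fingers":[-1,-1,-1,-1,-1,-1]}'
python3 st.py; python3 pic.py 11
```

```text
t: 13.85
eef_pos: [625.2, 24.3, 69.0]
tool_rot: [0.693, -0.139, 0.648, -0.284]
ft_force: [-1.2, 5.2, -1.3]
opening: -0.3
t 13.85 q [ 0.351  0.622  1.629 -1.004  1.294  0.642] F(case) [-5.35 -0.08 -1.29] TCP case [-102.5  115.3   69. ]
[[ 0.574  0.819 -0.002]
 [ 0.001  0.001  1.   ]
 [ 0.819 -0.574 -0.   ]]
```

View pics/s11.png

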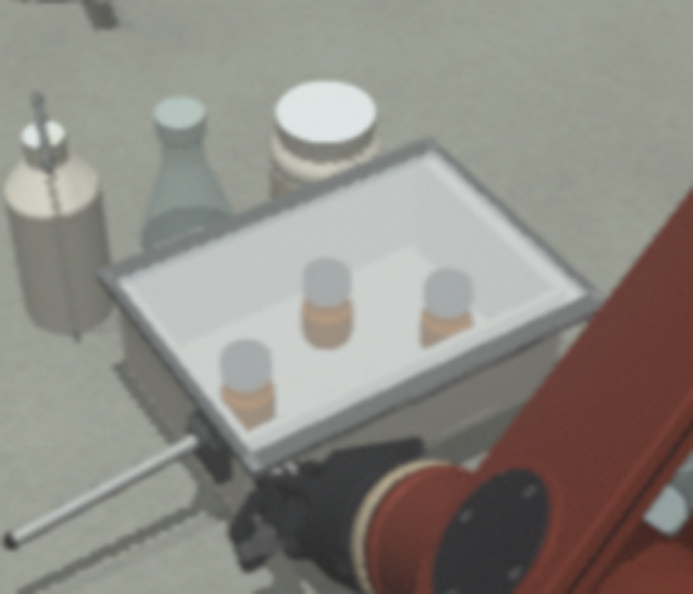

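```bash

python3 -m inch '{"dp":[[-0.0009,-0.0012,0],[-0.0009,-0.0012,0],[-0.0009,-0.0012,0],[0,0,0]],"rotation":[[0,0,0],[0,0,0],[0,0,0],[0,0,0]],"fingers":[-1,-1,-1,-1]}'
python3 st.py; python3 pic.py 12; python3 - <<'E'
from h import *
print([( (proj('scene',c2w([534.1,-100.1,-1.3585],lidpt(th,200,y,6)))[0]-[210,110])*3.3).round(1) for th in (0,.02,.05) for y in (130,-130)])
E
```

```text
t: 14.3
eef_pos: [624.5, 28.3, 69.8]
tool_rot: [0.693, -0.139, 0.648, -0.283]
ft_force: [-0.9, 0.7, -1.3]
opening: -0.3
t 14.3 q [ 0.358  0.624  1.625 -1.001  1.3    0.644] F(case) [-0.91 -0.75 -1.32] TCP case [-106.4  115.4   69.8]
[[ 0.573  0.82  -0.001]
 [ 0.     0.001  1.   ]
 [ 0.82  -0.573  0.   ]]
[array([252.9, 470.3]), array([607.3, 299.3]), array([252.5, 465.6]), array([607.9, 294.6]), array([251.7, 458.3]), array([608.6, 287.3])]
```

View pics/s12.png

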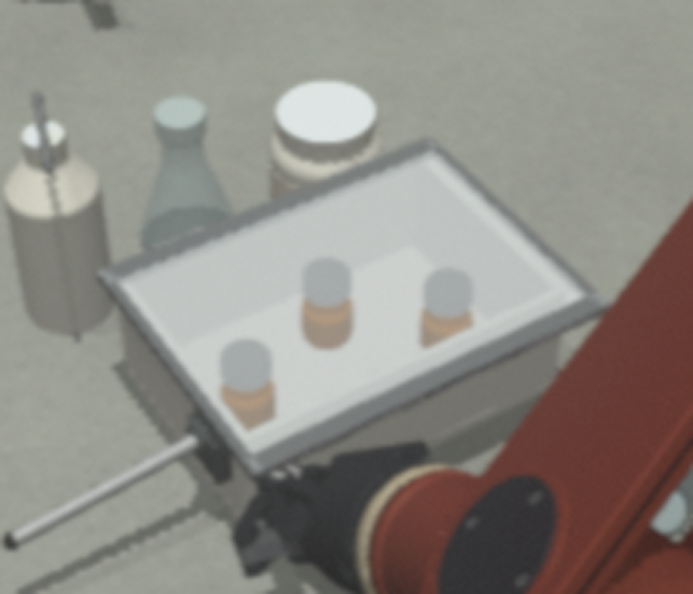

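```bash

python3 -m inch '{"dp":[[-0.0010,-0.0012,0],[-0.0011,-0.0012,0],[-0.0011,-0.0012,0],[-0.0011,-0.0012,0],[-0.0011,-0.0012,0],[-0.0011,-0.0012,0],[-0.0011,-0.0012,0],[-0.0011,-0.0012,0],[0,0,0]],"rotation":[[0,0,0],[0,0,0],[0,0,0],[0,0,0],[0,0,0],[0,0,0],[0,0,0],[0,0,0],[0,0,0]],"fingers":[-1,-1,-1,-1,-1,-1,-1,-1,-1]}'
python3 st.py; python3 pic.py 13
```

```text
t: 15.25
eef_pos: [621.6, 41.3, 67.7]
tool_rot: [0.693, -0.139, 0.648, -0.283]
ft_force: [-0.3, -0.6, 0.2]
opening: 0.3
t 15.25 q [ 0.378  0.633  1.615 -0.99   1.313  0.651] F(case) [ 0.53 -0.4   0.22] TCP case [-119.8  115.3   67.7]
[[ 0.573  0.819 -0.002]
 [ 0.001  0.001  1.   ]
 [ 0.819 -0.573 -0.   ]]
```

View pics/s13.png

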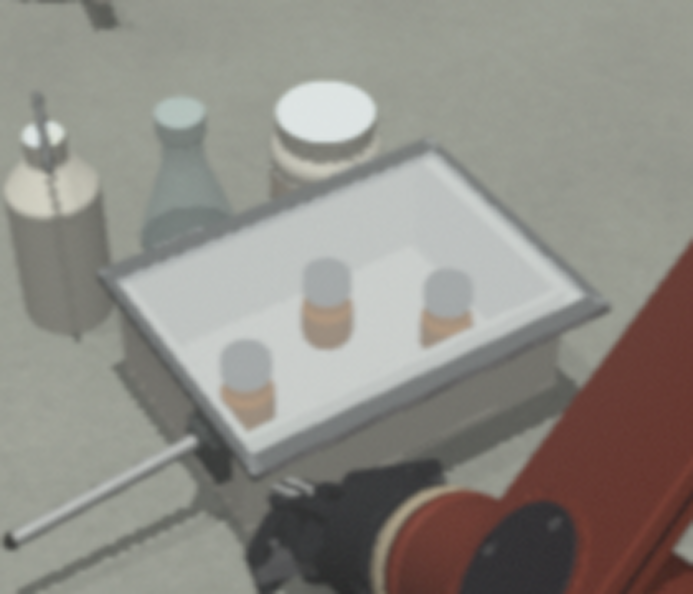

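```bash

python3 -m inch '{"dp":[[-0.004,-0.0055,0],[-0.004,-0.0055,0],[-0.004,-0.0055,0],[0,-0.012,0],[0,-0.015,0],[0,-0.015,0],[0,-0.01,0],[0,0,0],[0,0,0]],"rotation":[[0,0,0],[0,0,0],[0,0,0],[0,0,0],[0,0,0],[0,0,0],[0,0,0],[0,0,0],[0,0,0]],"fingers":[-1,-1,-1,-1,-1,-1,-1,-1,-1]}'
python3 st.py; python3 pic.py 14; python3 - <<'E'
from workcell import bot
import cv2
for n in ("scene","top"):
    p=bot.get_image(n); cv2.imwrite(f"pics/{n}14.png",p["img"][:,:,::-1])
    a=cv2.imread(f"pics/{n}0.png")
    for t in ["tub","flask","beaker","petri","wash","lid","prop"]: print(n,t,[(d["location"],round(d["confidence"],2)) for d in bot.spot_in(p,t)][:2])
E
```

```text
t: 16.2
eef_pos: [608.3, 103.0, 97.4]
tool_rot: [0.693, -0.139, 0.648, -0.284]
ft_force: [-0.6, -1.0, 0.3]
opening: 0.2
t 16.2 q [ 0.474  0.621  1.56  -0.93   1.413  0.641] F(case) [ 0.88 -0.84  0.27] TCP case [-182.9  115.3   97.4]
[[ 0.573  0.819 -0.002]
 [ 0.001  0.002  1.   ]
 [ 0.819 -0.573  0.001]]
scene tub [([306.6, 150.9], 0.75)]
scene flask [([264.5, 165.6], 0.95), ([244.9, 255.7], 0.69)]
scene beaker [([407.1, 243.1], 0.61)]
scene petri [([365.8, 335.4], 0.74)]
scene wash [([229.5, 181.0], 0.84)]
scene lid [([314.9, 198.7], 0.93)]
scene prop [([248.4, 257.7], 0.84), ([312.5, 211.7], 0.59)]
top tub [([396.0, 227.9], 0.72), ([390.5, 190.2], 0.51)]
top flask [([389.0, 188.7], 0.95)]
top beaker [([254.9, 262.1], 0.81)]
top petri [([218.0, 212.0], 0.66)]
top wash [([378.1, 148.5], 0.82), ([389.9, 187.8], 0.45)]
top lid [([323.2, 204.0], 0.57)]
top prop [([289.1, 136.8], 0.65)]
```

View pics/s14.png

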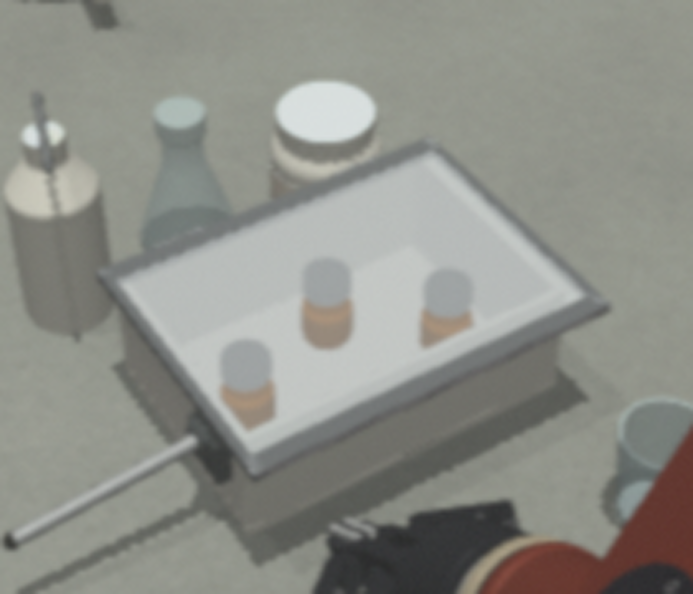

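View pics/top14.png

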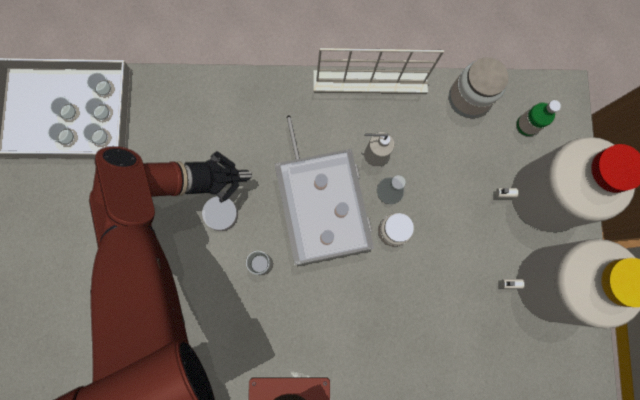

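```bash
python3 -c "
from workcell import bot
print(bot.sense()['ft_force'],bot.sense()['joint_vel'].round(4));print(bot.hand_in())"
```

```text
[-0.21839211  0.20712602  1.03130599] [ 0.0014 -0.0007 -0.0001 -0.0003  0.     -0.0006]
the job is handed in; nothing more can be done
None
```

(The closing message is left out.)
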